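Hang the loaded drip basket on the drain stand

ROBOT

A 6-joint arm with a two-finger parallel gripper is mounted at the origin on the work surface; the furniture and walls round the work are solid. World frame = base frame: x ahead of the robot, y to its left, z up, the work surface at z = 0. Lengths are in m, angles in degrees, forces in N, time in s.
With the tool pointing down it reaches from about 0.375 to 0.75 m from the base axis. Payload 9 kg.
Tool frame: the origin (TCP) lies where the fingers leave the gripper's body, on its centre line; the fingertips stand 73 mm ahead of it and the grasp point (between the pads) lies 54 mm ahead of it (robot.tip_reach is the distance from the TCP to the fingertips, in m); z points along the fingers, y is the line along which they close (so a half turn about z gives the same grasp; the last joint's range is limited). The gripper opens to 85 mm and grips with 20 to 120 N. Pads are 22 mm wide; open, the fingers measure 114 mm over their backs; the gripper's body (76 mm by 85 mm) begins 54 mm behind the grasp point. The pads swing forward as they close: fully open they stand 13 mm farther back than shut.
Start: joints at [-79.796, 5.964, 5.575, 89.605, 0, 77.527], TCP at [0.231, -0.554, 0.304] pointing down, gripper open.
Joint ranges: [-171.21, 171.21], [-48.23, 106.86], [-62.78, 66.21], [-105.2, 120.99], [-86.42, 89.51], [-180, 180]. Speed limits (degrees/s): [127.2, 127.2, 147.25, 180, 180, 180].

INTERFACE

Orientations are given as [roll, pitch, yaw] about the fixed x, y, z axes, in that order (R = Rz(yaw) Ry(pitch) Rx(roll)).
In Python, from plant import robot gives the robot as it stands. Calls block until the motion is done:
- robot.move_pose(position, orientation): joint-space move of the TCP to a pose.
- robot.line_to(position, vel=0.15, rotation=None, guard=None): straight line of the TCP; rotation=None keeps the orientation; vel is the mean speed in m/s. With guard (N) it stops when the force on the tool has changed by that much, and returns True; else False.
- robot.goto_joints(angles): joint-space move.
- robot.set_gripper(opening): finger opening in m; the grip force is fixed at half the most; returns when the fingers have stopped.
- robot.pause(seconds).
- robot.ik(position, orientation): joint angles nearest the present ones, or None.
- robot.observe(): the state.
- robot.grab_frame(name): name is "scene" or "top"; returns the picture (420x560x3 uint8, blue, green, red); there is no depth.
- robot.get_calibration(name): a dict with "vertical_fov" (degrees; the focal length in pixels is half the picture's height over the tangent of half this angle, whatever the lens; pixels are square), "cx", "cy" (the principal point, pixels), "rvec" (rotation vector, rad) and "tvec" (3), from world to camera coordinates, as OpenCV has them. Camera axes: x right, y down, z forward; pixel columns grow to the right and rows downward; lengths in m; the calibration is good to about 2 mm. A picture is of the moment at which its call begins. get_calibration takes no time and is no camera call.
A pose or a line that the arm cannot do raises robot.IKError and nothing moves.
- robot.job_done(): hands the job in; it is judged then, once.
The state is a dict: "time": time; "q": joint angles; "qvel": joint speeds; "joint_torque": joint torques, N m; "tool_pos": TCP position; "tcp_rot": TCP orientation; "ft_force": force on the tool from outside, world axes, zero at the start; "torque": the same for the moment, N m; "gripper_width": finger opening in m; "gripper_force": force on a finger pad.
Only numpy, scipy, OpenCV 4.12 (cv2) and the standard library are available. Lean on these libraries where they do the work, as an engineer would, in place of code of your own. Each camera call takes 0.05 s, during which the arm holds its last target. There are 200 camera calls.

TASK

Put the drilled metal block into the steel drip basket where it stands on the bench. Then swing the basket's handle up, carry the basket by it to the drain stand and hang it there level, with the handle bar resting in the dip of both prongs of the twin hook and the block still inside, and let go. Leave the solder spool and the masking tape where they are.

Things in the scene. Friction and masses are not known exactly. Their poses are not given: they have to be found in the camera images.
- block_center (a point): centre of the loose pale metal block with drilled holes, 51 (its x) x 76 (its y) x 25 mm (its z, up); it lies flat on the bench; about 0.2 to 0.4 kg
- basket: open sheet-steel basket, 120 (its x) x 130 (its y) x 60 mm high, walls and floor 3 mm, 0.45 kg with handle; origin at the centre of its underside, z up. Its handle is a steel bail: two legs that pivot freely outside the middle of the walls at x = +-60 mm, 52 mm above the underside, and a cross bar along the basket's x, 110 mm from the pivot line
- bail (a joint): angle of the basket's handle about the basket's +x axis, rad: 0 = folded, resting on its stop 30 degrees above level on the basket's +y side (cross bar then 95 mm in +y from the basket's centre and 107 mm above its underside); 1.05 = straight up (cross bar 162 mm above the underside); it stops at 2.09. It falls back if let go
- handle_grip (a point): middle of the handle's cross bar, at the centre of its black roller grip, 15 mm thick and 50 mm long, which turns freely about the bar; the bar itself is 8 mm thick and 134 mm long; this point's x axis runs along the bar
- stand: fixed drain stand; origin on the bench under its post's centre, z up, hook pointing to its -x. Base plate 170 x 130 x 12 mm, 25 mm square post, on top two parallel round steel prongs, 10 mm thick, at y = +-38 mm: each falls gently from 231 mm at the post to a dip 105 mm out (axis 210 mm high), then turns up to a tip 135 mm out, top at 250 mm; nothing is higher
- hook_seat (a point): where the middle of the handle bar's axis lies when the bar rests in the dips of both prongs, midway between them, 220 mm above the bench; axes as the stand's (bar along y, tips towards -x). Enter over the tips from the -x side, the prongs passing between handle bar and basket rim, one on each side of the roller grip
- spool: solder spool, grey with black flanges, 62 mm across, 45 mm high, bystander; origin at the centre of its underside
- tape: roll of masking tape lying flat, 102 mm across, 25 mm high, bystander; origin at the centre of its underside

How it is judged (in metres and radians):
On the way:
1. the block lies in the basket while the basket still stands on the bench (x of block_center in the frame of basket between -0.057 and 0.057 m and y of block_center in the frame of basket between -0.062 and 0.062 m and z of block_center in the frame of basket below 0.05 m and contact force between the fingers and block below 0.1 N and height (world z) of basket below 0.015 m and angle between basket's own z axis and vertical below 0.15 rad), for 0.2 s.
At the end, for the whole second after the job is handed in: The basket hangs on the stand by its handle, borne by it: bar middle within 20 mm of the seat along the prongs, 25 mm across, -10 to +15 mm in height, square within 0.25 rad; basket level within 0.4 rad and at rest (under 0.05 m/s); block inside, not above its rim (x of handle_grip in the frame of hook_seat between -0.02 and 0.02 m and y of handle_grip in the frame of hook_seat between -0.025 and 0.025 m and z of handle_grip in the frame of hook_seat between -0.01 and 0.015 m and angle between the x axis of handle_grip and the y axis of hook_seat, either way round below 0.25 rad and contact force between basket and stand above 2 N and angle between basket's own z axis and vertical below 0.4 rad and linear speed of basket below 0.05 m/s and x of block_center in the frame of basket between -0.057 and 0.057 m and y of block_center in the frame of basket between -0.062 and 0.062 m and z of block_center in the frame of basket between 0 and 0.05 m); the robot touches nothing.
It fails at once if the solder spool or the masking tape is moved more than 40 mm (distance of any of spool, tape from where it was at the start of the episode above 0.04 m).
It also fails if it takes over 72 s, if anything falls off the work surface, if the arm or the gripper's body presses on something with over 40 N, if the wrist force passes 120 N, or if a joint passes its speed limit or range.

## Working session

There is one attempt and no reset: what is moved stays moved. The work goes in short steps, each a Python script; the robot and the scene stay as the last script left them, time stands still between calls to the robot, and variables do not carry over. Pictures are saved under pics/ and viewed, at most 10 in all, crops included, and the job is handed in when it is done.

```bash
ls; mkdir -p pics
python3 - <<'E'
from plant import robot
import cv2
for n in ("scene","top"):
    f=robot.grab_frame(n); cv2.imwrite(f"pics/{n}0.png",cv2.resize(f,(800,600),interpolation=cv2.INTER_CUBIC)); cv2.imwrite(f"{n}0raw.png",f)
    print(robot.get_calibration(n))
print(robot.observe())
E
```

```text
pics
{'vertical_fov': 56.61510025878981, 'cx': 284.2727459629022, 'cy': 207.75357317723916, 'rvec': array([ 1.22998303, -1.99698798,  1.14790641]), 'tvec': array([0.16428513, 0.3499163 , 0.83220308])}
{'vertical_fov': 45.87496175239493, 'cx': 274.1678600835466, 'cy': 220.02662645272153, 'rvec': array([ 2.12845091, -2.16331087,  0.15319179]), 'tvec': array([-0.04644382,  0.45003454,  1.48612753])}
{'time': 0.1, 'q': array([-7.97960193e+01,  5.99600934e+00,  5.53341464e+00,  8.96053376e+01,
        9.98922403e-04,  7.75253340e+01]), 'qvel': array([-0.00536474, -0.02092192,  0.09564885, -0.05787336, -0.05748158,
       -0.05383503]), 'joint_torque': array([ 6.06048925e-03, -5.58212864e+01,  5.04716706e+01,  1.33077346e-02,
       -2.61724681e-04, -9.92338073e-06]), 'tool_pos': array([ 0.23129922, -0.55340155,  0.30320999]), 'tcp_rot': array([-1.79933887e+02, -1.56492549e-02,  2.26786371e+01]), 'ft_force': array([-0.18032861, -0.56557506, -1.32520386]), 'torque': array([ 0.03041471, -0.00435356, -0.03284178]), 'gripper_force': 0.0, 'gripper_width': 0.08548126868055404}
```

View pics/scene0.png

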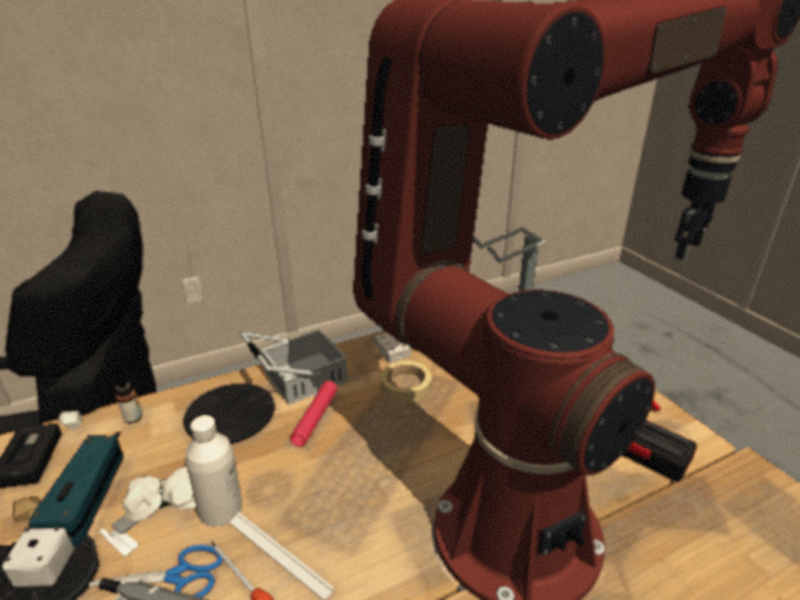

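View pics/top0.png

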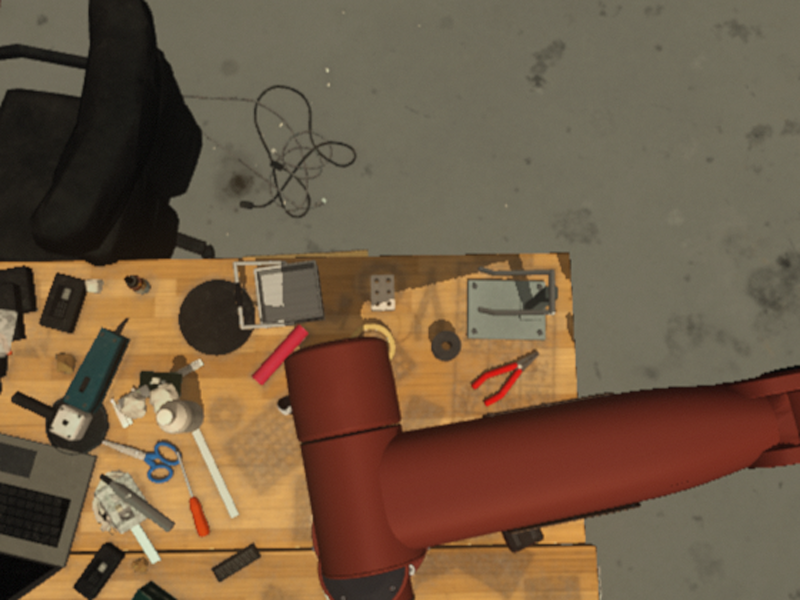

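The scene shows the basket with its bail folded to the left, the tape near it, and the stand behind the arm. In the top view (800 px scale) the basket is near (290,292), with its bail bar at x≈240. The block is near (382,291), the tape near (375,340), the spool at (445,346) and the stand base at (507,308), hook pointing left. I'll enlarge that strip.

Run:
```python
import cv2
f=cv2.imread("top0raw.png")
a=cv2.resize(f[170:260,155:285],None,fx=6,fy=6,interpolation=cv2.INTER_CUBIC)[:290*2-0]
b=f[170:260,255:400]
a=f[175:245,155:288]; b=f[175:245,258:391]
z=lambda u:cv2.resize(u,None,fx=4.2,fy=4.2,interpolation=cv2.INTER_CUBIC)
import numpy as np
o=np.vstack([z(a),z(b)])[:600,:800]
cv2.imwrite("pics/crop1.png",o);print(o.shape)
```

```text
(588, 559, 3)
```

View pics/crop1.png

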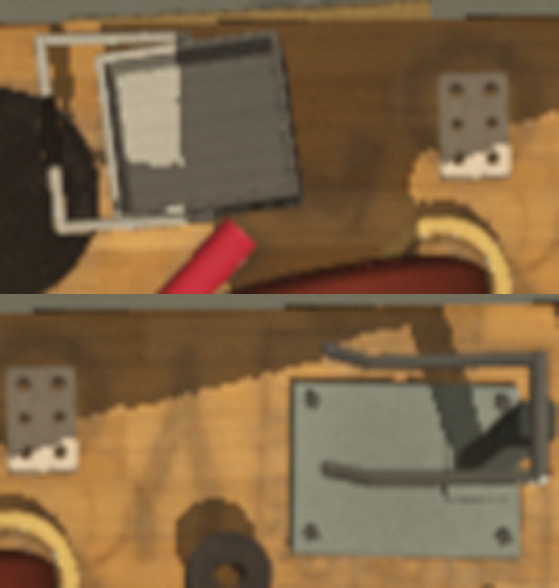

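```bash
cat > h.py <<'E'
import numpy as np, cv2
from plant import robot
def cam(n):
    c=robot.get_calibration(n); R=cv2.Rodrigues(c["rvec"])[0]; f=210/np.tan(np.radians(c["vertical_fov"])/2)
    return R,np.array(c["tvec"]),f,c["cx"],c["cy"]
def w(n,u,v,z):
    R,t,f,cx,cy=cam(n); o=-R.T@t; d=R.T@np.array([(u-cx)/f,(v-cy)/f,1.]); return o+d*(z-o[2])/d[2]
def proj(n,p):
    R,t,f,cx,cy=cam(n); q=R@np.array(p)+t; return f*q[0]/q[2]+cx, f*q[1]/q[2]+cy
E
python3 - <<'E'
from h import *
np.set_printoptions(precision=4,suppress=True)
R,t,*_=cam("top"); print("cam",-R.T@t)
U=lambda u,v:((u+.5)/4.2-.5+155,(v+.5)/4.2-.5+175)
L=lambda u,v:((u+.5)/4.2-.5+258,(v-294+.5)/4.2-.5+175)
def S(name,m,pts,z):
    P=np.array([w("top",*m(*p),z)[:2] for p in pts]); print(name,"mean",P.mean(0)); print(P)
    if len(P)==4: print(" edges",[(round(float(np.hypot(*d)),4),round(float(np.degrees(np.arctan2(d[1],d[0]))),1)) for d in np.roll(P,-1,0)-P])
S("block",U,[(441,73),(508,74),(510,178),(440,178)],.025)
S("basket",U,[(98,57),(277,33),(300,198),(118,216)],.06)
S("bar",U,[(40,38),(60,232),(50,133)],.107)
S("stand",L,[(292,380),(520,384),(520,556),(292,553)],.012)
S("tips",L,[(328,348),(325,467)],.245)
S("post corners",L,[(541,352),(541,482)],.231)
S("spool",L,[(228,574)],.045)
E
```

```text
cam [ 0.2312 -0.0543  1.5352]
block mean [ 0.499  -0.0344]
[[ 0.5388 -0.01  ]
 [ 0.5373 -0.0595]
 [ 0.4596 -0.0597]
 [ 0.4605 -0.0084]]
 edges [(0.0495, -91.8), (0.0777, -179.9), (0.0513, 89.1), (0.0784, -1.2)]
basket mean [0.4961 0.1639]
[[0.5476 0.2365]
 [0.5632 0.1072]
 [0.4423 0.0908]
 [0.4315 0.2209]]
 edges [(0.1303, -83.1), (0.1219, -172.3), (0.1305, 94.8), (0.1172, 7.7)]
bar mean [0.4835 0.2601]
[[0.5518 0.2681]
 [0.4146 0.2521]
 [0.4841 0.26  ]]
stand mean [ 0.4608 -0.3026]
[[ 0.5281 -0.2205]
 [ 0.5223 -0.3897]
 [ 0.3938 -0.3837]
 [ 0.3988 -0.2164]]
 edges [(0.1694, -92.0), (0.1286, 177.3), (0.1674, 88.3), (0.1294, -1.8)]
tips mean [ 0.4649 -0.2162]
[[ 0.5029 -0.2184]
 [ 0.427  -0.2139]]
post corners mean [ 0.4591 -0.3538]
[[ 0.501  -0.3559]
 [ 0.4172 -0.3518]]
spool mean [ 0.3808 -0.1665]
[[ 0.3808 -0.1665]]
```

Run:
```python
from h import *
bx,by=.499,-.0344; y1=179
cx,cy=.4961,.1639; y2=187
p=robot.observe()["tool_pos"]
robot.line_to([p[0],p[1],.45],vel=.25)
robot.move_pose([bx,by,.22],[180,0,y1])
print(robot.line_to([bx,by,.077],vel=.15,guard=10), robot.observe()["tool_pos"])
robot.set_gripper(0.0)
print(robot.observe()["gripper_width"],robot.observe()["gripper_force"])
robot.line_to([bx,by,.22],vel=.2)
cv2.imwrite("topA.png",robot.grab_frame("top"))
print(robot.observe()["gripper_width"])
robot.line_to([cx,cy,.22],vel=.2,rotation=[180,0,y2])
print(robot.line_to([cx,cy,.084],vel=.12,guard=8), robot.observe()["tool_pos"])
robot.set_gripper(.068)
robot.line_to([cx,cy,.25],vel=.15)
o=robot.observe();print(o["time"],o["ft_force"],o["gripper_width"])
robot.move_pose([.45,-.03,.35],[180,0,180])
f=robot.grab_frame("top");cv2.imwrite("topB.png",f); g=robot.grab_frame("scene");cv2.imwrite("sceneB.png",g)
a=cv2.resize(f[165:250,145:285],(790,480),interpolation=cv2.INTER_CUBIC)
cv2.imwrite("pics/B.png",a);print(robot.observe()["time"])
```

```text
False [ 0.49958197 -0.03461638  0.07792479]
0.04954432517845278 63.660582304000854
0.04975794645646416
False [0.49668296 0.16395119 0.08487187]
9.525 [0.4089074  0.73061784 0.16307661] 0.06796176552951783
10.5167
```

View pics/B.png

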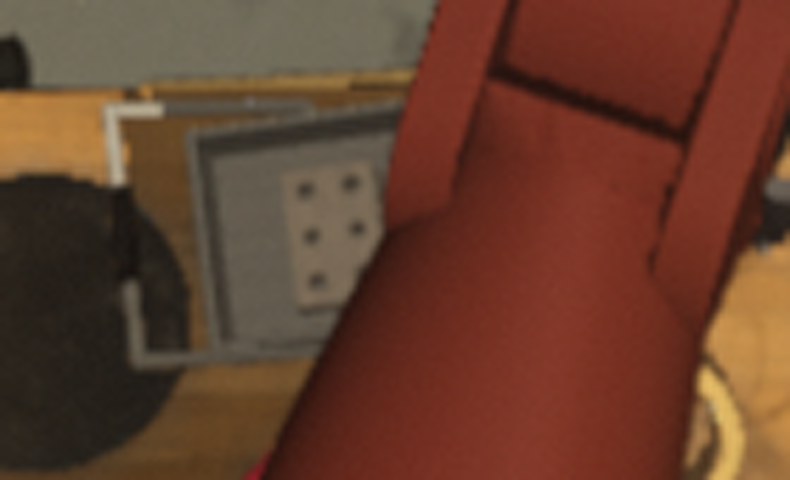

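The block lies flat in the basket, around (335,235). The basket hasn't moved, and the grip's middle is at about (124,233) in this crop. Next I'll grip the roller and swing the bail up along its arc.

Run:
```python
from h import *
b=w("top",145+124/5.643-.4,165+233/5.647-.4,.109); print("bar",b)
yaw=7; yd=np.array([-np.sin(np.radians(yaw)),np.cos(np.radians(yaw)),0]); rot=[180,0,180+yaw]
b=np.array([b[0]*.5+.484*.5,b[1]*.5+.2585*.5,.107]); T=np.array([0,0,.054])
robot.set_gripper(.06)
robot.move_pose(b+T+[0,0,.09],rot)
print(robot.line_to(b+T+[0,0,.002],vel=.12,guard=8))
robot.set_gripper(0); o=robot.observe(); print(o["gripper_width"],o["gripper_force"],o["ft_force"],o["tool_pos"])
if o["gripper_width"]>.008:
    for a in range(40,91,10):
        r=np.radians(a); p=b+yd*(.11*np.cos(r)-.0953)+[0,0,.11*np.sin(r)-.055]
        robot.line_to(p+T+[0,0,.002],vel=.08); 
        o=robot.observe();print(a,o["gripper_width"],o["ft_force"].round(1))
f=robot.grab_frame("scene"); cv2.imwrite("pics/C.png",cv2.resize(f[190:300,130:330],(800,440),interpolation=cv2.INTER_CUBIC))
print(robot.observe()["time"])
```

```text
bar [0.4850327  0.25946495 0.109     ]
False
0.012048593015783133 58.40613126754761 [-0.28316516  4.30617967  1.84155001] [0.48473662 0.25943275 0.16342648]
40 0.011867041161957557 [1.4 1.3 0.1]
50 0.011977921842977432 [ 0.9  0.3 -0.9]
60 0.012303210780748338 [-0.7  1.   0.2]
70 0.012341123978030227 [-1.1 -0.3 -1.5]
80 0.011990162945410918 [-0.7  0.  -8.7]
90 0.011978405847502623 [-0.2 -0.3 -8. ]
15.725
```

View pics/C.png

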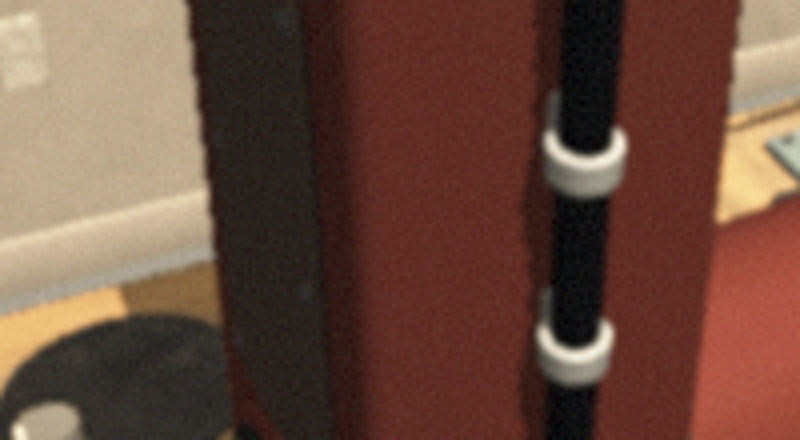

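The arm hides the basket here, but the gripper width (12 mm, steady) and −8 N at the wrist show the bail is held upright with the basket's weight on it. Next I'll lift it and carry it to just in front of the tips.

Run:
```python
from h import *
p=robot.observe()["tool_pos"]
robot.line_to([p[0],p[1],.345],vel=.1)
o=robot.observe(); print(o["gripper_width"],o["ft_force"].round(1))
robot.line_to([.4637,-.13,.345],vel=.12,rotation=[180,0,177.8])
robot.pause(.8)
o=robot.observe(); print(o["gripper_width"],o["ft_force"].round(1),o["tool_pos"],o["tcp_rot"],o["time"])
f=robot.grab_frame("scene"); g=robot.grab_frame("top")
s=cv2.resize(f[100:310,280:560],(560,420),interpolation=cv2.INTER_CUBIC)
t=cv2.resize(g[165:255,250:400],(560,336),interpolation=cv2.INTER_CUBIC)
cv2.imwrite("pics/D.png",cv2.resize(np.vstack([s,t]),None,fx=.79,fy=.79))
```

```text
0.011897454770675036 [ 0.4  0.  -7.3]
0.011980433278556819 [ 0.1 -0.9 -8.2] [ 0.46370227 -0.13012252  0.34502809] [-1.79987280e+02  1.63081052e-03  1.77790529e+02] 20.5583
```

View pics/D.png

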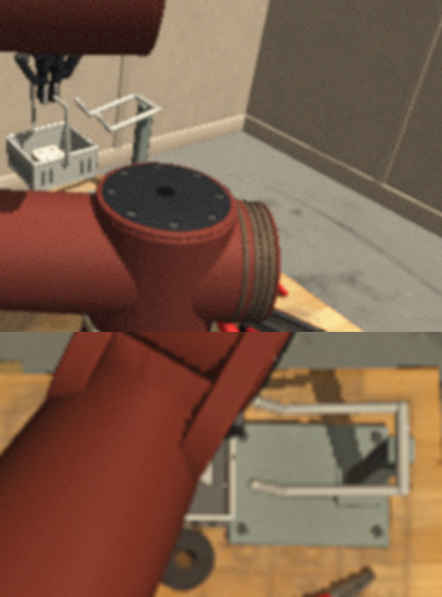

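The scene view shows the basket hanging level from the gripper with the block inside, rim below the prongs. In the top view the prong tips at (258,402) and (255,484) are just ahead of it, as measured before. I'll enter over the tips and lower it.

Run:
```python
from h import *
x,y=.4637,-.248
def st(m):
    o=robot.observe(); print(m,o["gripper_width"].__round__(4),o["ft_force"].round(1),o["tool_pos"].round(4),round(o["time"],1))
robot.line_to([.4637,-.13,.332],vel=.06)
h=robot.line_to([.4637,y,.332],vel=.06,guard=8); st(("in",h))
robot.pause(.5)
if not h:
    h=robot.line_to([x,y,.270],vel=.04,guard=6); st(("down",h))
f=robot.grab_frame("scene"); g=robot.grab_frame("top")
s=cv2.resize(f[120:260,260:420],(560,490),interpolation=cv2.INTER_CUBIC)
cv2.imwrite("pics/E.png",s)
```

```text
('in', False) 0.0123 [-0.1  0.7 -9.2] [ 0.4637 -0.2477  0.3321] 23.1
('down', True) 0.0121 [ 1.7 -4.7  2.5] [ 0.4637 -0.2486  0.2725] 25.0
```

View pics/E.png

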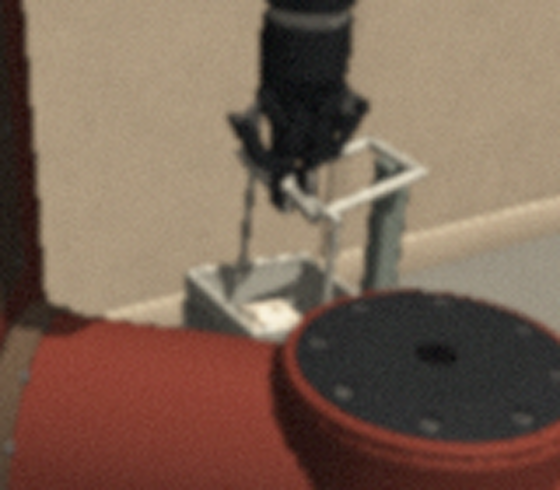

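The bar is seated on the prongs at about the expected height (contact at TCP z 0.2725), and the block is visible in the basket at (270,315). I'll release, retreat straight up and check.

Run:
```python
from h import *
x,y=.4637,-.2486
robot.line_to([x,y-.003,.2715],vel=.03,guard=15)
print(robot.observe()["ft_force"].round(1))
robot.set_gripper(.05); robot.pause(.5)
o=robot.observe(); print(o["ft_force"].round(1),o["gripper_width"])
robot.line_to([x,y-.003,.40],vel=.08)
robot.move_pose([.45,.10,.40],[180,0,180])
robot.pause(1)
f=robot.grab_frame("scene"); g=robot.grab_frame("top"); cv2.imwrite("topF.png",g)
s=cv2.resize(f[130:260,290:420],(400,400),interpolation=cv2.INTER_CUBIC)
t=cv2.resize(g[170:250,300:400],(400,320),interpolation=cv2.INTER_CUBIC)
t=np.vstack([t,np.zeros((80,400,3),np.uint8)])
cv2.imwrite("pics/F.png",np.hstack([s,t])); print(robot.observe()["time"])
for n in(-1,1): print(proj("top",[.4637+n*.067,-.248,.22]))
```

```text
[-0.1  2.5  7.1]
[0.8 0.6 0.5] 0.050349684740240055
30.5167
(np.float64(347.0208724553871), np.float64(228.2203227257128))
(np.float64(345.18469756972456), np.float64(179.16477894707515))
```

View pics/F.png

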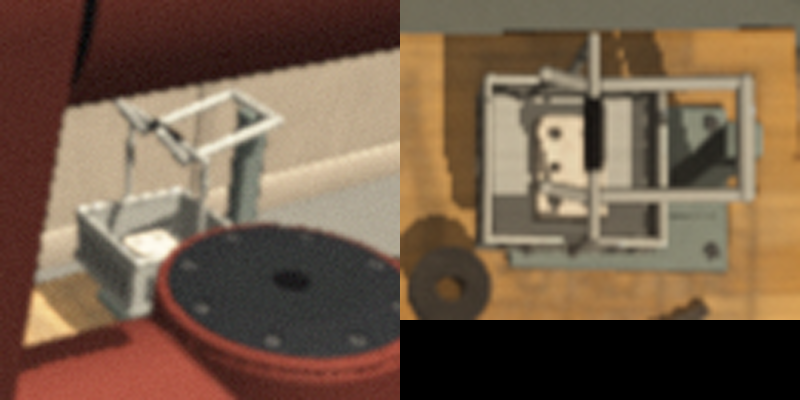

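The basket hangs level on the stand with the block inside. In the top view the bar is square across both prongs at x≈594, with the roller midway between them. The robot is clear, so I'm handing it in.

```bash
python3 -c "
from plant import robot
print(robot.job_done())"
```

```text
the job is handed in; nothing more can be done
None
```

The job is handed in at about 31 s: in the last pictures the basket hangs level on both prongs with the block inside, the gripper is clear, and the spool and tape were never touched; no verdict was returned.

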